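# Scrub the chamber of a Y-strainer body

### The job

Slide the Y-shaped strainer body into the corner stop, so that the end of its taller arm lies flat against the end rail and its flank flat against the side rail, and let go of it. Then take the long brush from its holder and scrub the leaning chamber with at least three strokes along its axis, each going down until its springy head gives a few millimetres against the chamber's floor, without crushing it to its end, and then drawing the tip back up close to the rim. Stand the long brush back in the well it came from, leaving the strainer body against both rails and the short brush and other goods undisturbed.

Things in the scene. Friction and masses are not known exactly. Their poses are not given: they have to be found in the camera images.
- strainer: Loose steel Y-strainer body, 0.7 kg: a square-flanked bar along y, from y = -80 to +70 mm, 56 wide (x -28 to +28). Its taller arm (y -80 to -32) is 56 tall, clear above, good to grasp across x near y = -55; the lower arm is 46 tall. From its middle an open round tube (56 outside, 46 inside) rises leaning 30 degrees towards +y. Origin on the underside between the flanks; z up
- chamber (a point): Point on the leaning tube's axis near its bottom, at (0, -10, 22) mm in the strainer body's frame; z runs up along the tube's axis, the rim is 95 mm along z (its centre 104 mm above the table). The chamber's flat floor is a seat plate across the tube, 5 to 30 mm above this point: its depth differs from piece to piece and is found only by touch
- stop: Fixed corner stop: two steel rails 24 mm tall. Origin on the table where the rails' faces meet. End rail: face y = 0, from x -80 to -5 mm, 18 thick towards -y. Side rail: face x = 0, from y +60 to +150, 18 thick towards +x. When home, the strainer has its -y end on the end rail and its +x flank on the side rail, its origin then at (-28, +80) mm, axes parallel to the stop's
- brush: The long brush, 200 mm, 120 g, standing head down in a well of the holder. Origin at the centre of the head's flat tip (unpressed), z along the brush towards the handle: bristle head 38 mm across up to z = 65, steel stem 10 thick to 108, square wooden handle 24 x 24 mm (sides along x and y) from z = 108 to 200. The head springs along the stem
- tuft (a joint): How far the long brush's springy head is pushed up its stem by pressing its tip, in m: 0 free, 0.012 crushed to its end; 1.5 N per mm
- short_brush: A brush of the same make but only 115 mm long, standing in the holder's other well, its handle's top 125 mm above the table; to be left alone
- holder: Fixed plywood block 80 (x) x 160 (y) x 60 mm, origin at the centre of its underside, with two round wells 46 mm wide and 50 mm deep (floors 10 mm above the table) at y = -40 and +40 mm. Which well has the long brush varies
- tee_a: Loose steel pipe tee standing upright, 100 mm tall, 56 mm across, side outlet 42 mm out along its -x; to be left alone. Origin under its centre
- tee_b: Another such tee, to be left alone
- tee_c: Another such tee, to be left alone
- cap: Loose steel pipe cap 68 mm across, 36 mm tall, to be left alone
- reducer: Loose steel reducer 72 mm across, 65 mm tall, to be left alone
- spray: Loose can 60 mm across, 170 mm tall, to be left alone
Not all that is in view belongs to the job. Leave any orange or yellow look-alike of the brush alone. What is shaped like the strainer but blue is not meant.

How it is judged (in metres and radians):
On the way, in this order (a step that is already met when the one before it is completed fails the run):
1. the strainer body lies against both rails of the corner stop and is let go (x of strainer in the frame of stop between -0.032 and -0.024 m and y of strainer in the frame of stop between 0.076 and 0.084 m and angle between the x axis of strainer and the x axis of stop, either way round below 0.05 rad and angle between strainer's own z axis and vertical below 0.06 rad and contact force between the fingers and strainer below 0.5 N), for 0.2 s.
2. first stroke down: the long brush is pressed on the chamber floor so that its head gives by 2 mm or more (z of brush in the frame of chamber below 0.035 m and x of brush in the frame of chamber between -0.01 and 0.01 m and y of brush in the frame of chamber between -0.01 and 0.01 m and angle between the z axis of brush and the z axis of chamber, either way round below 0.15 rad and value of joint tuft above 0.002 m), for 0.1 s.
3. first stroke up: the brush's tip is drawn back up to within 30 mm of the chamber's rim (z of brush in the frame of chamber above 0.065 m).
4. second stroke down: the long brush is pressed on the chamber floor so that its head gives by 2 mm or more (all of step 2), for 0.1 s.
5. second stroke up: the brush's tip is drawn back up to within 30 mm of the chamber's rim (z of brush in the frame of chamber above 0.065 m).
6. third stroke down: the long brush is pressed on the chamber floor so that its head gives by 2 mm or more (all of step 4), for 0.1 s.
7. third stroke up: the brush's tip is drawn back up to within 30 mm of the chamber's rim (z of brush in the frame of chamber above 0.065 m).
At the end, for the whole second after the job is handed in: The strainer body lies flat on the table against both rails (within 5 mm and 0.06 rad of its registered place), and the long brush stands, released and at rest, head down in the well it came from (tip within 15 mm of its start, upright within 0.25 rad) (x of strainer in the frame of stop between -0.033 and -0.023 m and y of strainer in the frame of stop between 0.075 and 0.085 m and angle between the x axis of strainer and the x axis of stop, either way round below 0.06 rad and angle between strainer's own z axis and vertical below 0.06 rad and distance of brush from where it was at the start of the episode below 0.015 m and angle between brush's own z axis and vertical below 0.25 rad and linear speed of brush below 0.02 m/s and linear speed of strainer below 0.01 m/s); the robot touches nothing.
It fails at once if the brush's springy head is crushed (pushed in over 10 mm) (value of joint tuft above 0.01 m).
It fails at once if a bystander is disturbed (moved over 20 mm) (distance of any of tee_a, tee_b, tee_c, cap, reducer, spray, short_brush from where it was at the start of the episode above 0.02 m).
It also fails if it takes over 72 s, if anything falls off the work surface, if the arm or the gripper's body presses on something with over 40 N, if the wrist force passes 120 N, or if a joint passes its speed limit or range.

### The arm

A 7-joint arm with a two-finger parallel gripper is mounted at the origin on the work surface. World frame = base frame: x ahead of the robot, y to its left, z up, the work surface at z = 0. Lengths are in mm, angles in rad, forces in N, time in s.
With the tool pointing down it reaches from about 400 to 875 mm from the base axis. Payload 6.5 kg.
Tool frame: the origin (TCP) lies at the very end of the fingers, on their centre line; the grasp point (between the pads) lies 19 mm behind it; z points along the fingers, y is the line along which they close (so a half turn about z gives the same grasp; the last joint's range is limited). The gripper opens to 88 mm and grips with 3 to 60 N. Pads are 18 mm wide; open, the fingers measure 123 mm over their backs; the gripper's body (75 mm by 187 mm) begins 45 mm behind the grasp point.
Start: joints at [1.236, 0.536, -0.004, 1.538, 0.003, 1.067, -0.071], TCP at [172.62, -626.652, 238.716] pointing down, gripper open.
Joint ranges: [-2.7, 2.7], [-0.37, 2.16], [-1.27, 1.26], [0.24, 2.4], [-1.31, 4.45], [0.19, 1.91], [-2.76, 2.76]. Speed limits (rad/s): [2.39, 2.39, 3.14, 3.14, 3.14, 3.14, 3.14].

### API

Orientations are given as a rotation vector (axis times angle).
In Python, from bench import ctrl gives the robot as it stands.
- The arm moves only by the tool arm_command, never from a script. Its argument "plan" is a list of rows, each a list of 7 numbers: the shift along the world's x, y, z in mm, then the turn, a rotation vector about the world's x, y, z in rad, then the finger opening in mm, from 0 to 88.1. In form: [[tx, ty, tz, rx, ry, rz, fingers], ...]. A call has 1 to 12 rows; each row is the pose to reach, as a shift and turn from the pose commanded when the call began; what a row does not reach only later rows make up. A row lasts 1/8 s, in which the tool goes at most 62.5 mm and 10.7 degrees, less where a joint would pass 70% of its speed; a pose out of reach is approached as far as the arm can. A call with a gripper value outside its range is refused whole. The fingers move at their own pace and stop on an object; the grip force is fixed at half the most. Time passes only in rows, so rows that repeat a pose let the fingers close. It gives the time, the measured TCP pose, the force, the opening and the grip force at its end, in the units of the state.
- ctrl.observe(): the state, without advancing time (a new reading comes with each control period).
- ctrl.capture(name): name is "scene" or "side" or "wrist"; returns a dict with "img" (480x640x3 uint8, blue, green, red), "fx", "fy", "cx", "cy" (pixels), "xyz" and "attitude" of the camera in the world; the wrist camera has in their place "hand_eye" (4x4, takes a point from camera to tool coordinates, whose origin is the TCP and whose axes are the flange's). Camera axes: x right, y up, looking along -z (the intrinsics and any distortion apply to the point x, -y, -z); pixel columns grow to the right and rows downward; lengths in mm; the calibration is good to about 2 mm. A picture is of the moment at which its call begins: read the wrist's pose just before it. There is no depth.
- ctrl.job_done(): hands the job in; it is judged then, once.
The state is a dict: "time_s": time; "joint_positions": joint angles; "joint_vel": joint speeds; "joint_torque": joint torques, N m; "ee_pos": TCP position; "eef_rot": TCP orientation; "contact_force": force on the tool from outside, world axes, zero at the start; "torque": the same for the moment, N m; "width": opening from 0.0 (shut) to 1.0 (fully open); "grasp_force": force on a finger pad.
Only numpy, scipy, OpenCV 4.12 (cv2) and the standard library are available. Lean on these libraries where they do the work, as an engineer would, in place of code of your own. Each camera call takes 0.05 s, during which the arm holds its last target. There are 200 camera calls.

## Working session

There is one attempt and no reset: what is moved stays moved. The work goes in short steps, Python scripts to look and compute and a tool call to move; the robot and the scene stay as the last step left them, time stands still between calls to the robot, and variables do not carry over. Pictures are saved under pics/ and viewed, at most 10 in all, crops included, and the job is handed in when it is done.

Besides the shell and the picture viewer there is one more tool, called after "Emit:" as name([rows], argument=value, ...), one row to a line, values as JSON. arm_command: Moves the arm, as the interface text tells. Its arguments: {"type":"object","properties":{"plan":{"type":"array"}},"required":["plan"]}

```bash
mkdir -p pics; ls
cat > h.py <<'E'
import numpy as np, cv2
from scipy.spatial.transform import Rotation as R
from bench import ctrl
E
python3 - <<'E'
from h import *
s=ctrl.observe(); print(s)
for n in ("scene","side"):
    c=ctrl.capture(n); cv2.imwrite(f"pics/{n}0.png",c["img"]); print({k:v for k,v in c.items() if k!="img"})
c=ctrl.capture("wrist"); cv2.imwrite("pics/wrist0.png",c["img"]); print({k:v for k,v in c.items() if k!="img"})
E
```

```text
pics
{'time_s': 0.0, 'joint_positions': array([ 1.23580422,  0.5371636 , -0.00446817,  1.53882037,  0.00257115,
        1.06730283, -0.07121349]), 'joint_vel': array([-0.00035886, -0.00035157,  0.00155448, -0.00023297, -0.00069227,
        0.00190443,  0.00084073]), 'joint_torque': array([-3.56278988e-04, -5.70970738e+01,  9.90813710e-01, -2.51605582e+01,
       -5.61602775e-02,  1.78262632e-02,  2.04048579e-04]), 'ee_pos': array([ 172.47120704, -626.0846097 ,  237.8610207 ]), 'eef_rot': array([-3.11160322e+00, -4.20833899e-01,  4.85330513e-04]), 'contact_force': array([ 0.73740547, -0.82578968,  0.51927023]), 'torque': array([ 0.00289915, -0.05740509, -0.00263446]), 'grasp_force': 0.0, 'width': 0.9999571095873631}
{'fx': 548.4202944090923, 'fy': 548.4202944090923, 'cx': 317.9421114850697, 'cy': 240.44116805039278, 'xyz': array([1138.41343822,  823.741148  , 1008.59322193]), 'attitude': array([0.29314453, 1.04332565, 2.37222871])}
{'fx': 441.9268987980855, 'fy': 441.9268987980855, 'cx': 320.4897095411973, 'cy': 242.35782203994387, 'xyz': array([-11.14353601, 526.96087536, 710.03727626]), 'attitude': array([ 0.43714928, -1.03792366, -2.19958124])}
{'fx': 331.8759101779277, 'fy': 331.8759101779277, 'cx': 323.6712828208852, 'cy': 239.49050693627652, 'hand_eye': array([[-4.76505848e-04,  9.53164429e-01,  3.02452219e-01,
         7.65031949e+01],
       [ 9.99998691e-01,  9.21780665e-04, -1.32947716e-03,
        -3.18519575e-01],
       [-1.54600495e-03,  3.02451189e-01, -9.53163621e-01,
        -1.45292576e+02],
       [ 0.00000000e+00,  0.00000000e+00,  0.00000000e+00,
         1.00000000e+00]])}
```

View pics/scene0.png

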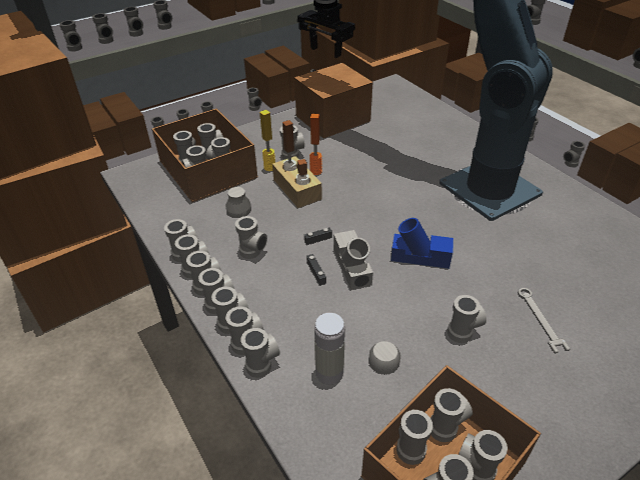

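View pics/side0.png

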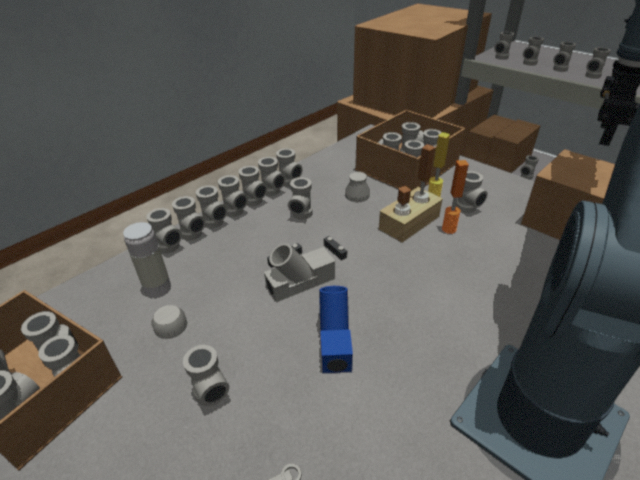

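The scene view shows the grey strainer at (352,258), its blue look-alike at (422,245), the black rails at (318,236) and (316,269), and the holder at (297,182). The long brown brush is at (289,135) and the short one at (302,170). The side view shows the same items: strainer (297,270), blue decoy (335,330), long brush (426,165), short brush (403,197).
Things that could be mistaken for what I want: yellow brush (267,140), orange brush (315,145), short brush (302,170) and the blue strainer (422,245). I choose the brown long brush (289,135) and the grey strainer (352,258).

```bash
cat >> h.py <<'E'
def ray(c,uv,T=None):
    """camera centre, world direction; T = world TCP pose (R,p) for wrist"""
    u,v=uv; d=np.array([(u-c["cx"])/c["fx"],-(v-c["cy"])/c["fy"],-1.])
    Rc,o=pose(c,T); return o,Rc@d
def pose(c,T=None):
    if T is None: return R.from_rotvec(c["attitude"]).as_matrix(),np.array(c["xyz"])
    H=np.array(c["hand_eye"]); return T[0]@H[:3,:3],T[0]@H[:3,3]+T[1]
def plane(c,uv,z,T=None):
    o,d=ray(c,uv,T); return o+d*(z-o[2])/d[2]
def proj(c,P,T=None):
    Rc,o=pose(c,T); q=(np.asarray(P,float)-o)@Rc
    return np.array([c["cx"]-c["fx"]*q[...,0]/q[...,2], c["cy"]+c["fy"]*q[...,1]/q[...,2]]).T
def tri(rs):
    A=0;b=0
    for o,d in rs:
        d=d/np.linalg.norm(d); M=np.eye(3)-np.outer(d,d); A=A+M; b=b+M@o
    p=np.linalg.solve(A,b); return p,[np.linalg.norm(np.cross(p-o,d/np.linalg.norm(d))) for o,d in rs]
def tcp():
    s=ctrl.observe(); return R.from_rotvec(s["eef_rot"]).as_matrix(),np.array(s["ee_pos"])
E
python3 - <<'E'
from h import *
c=ctrl.capture("scene"); d=ctrl.capture("side")
print(tcp()[0])
for n,uv,z in (("str",(352,265),30),("rail1",(318,235),24),("rail2",(316,268),24),("holder",(297,182),60),("long",(289,123),200),("blue",(422,252),30),("cap",(385,355),36),("spray",(329,324),170),("tee",(245,230),100),("red",(237,192),65),("orange",(315,172),0),("yellow",(268,168),0),("teebehind",(291,150),0),("tee3",(465,330),0)): print(n,plane(c,uv,z).round())
print("side")
for n,uv,z in (("str",(300,278),30),("rail",(335,247),24),("holder",(411,205),60),("long",(427,147),200),("orange",(451,230),0),("teebeh",(472,205),0)): print(n,plane(d,uv,z).round())
print(tri([ray(c,(289,123)),ray(d,(428,147))]))
E
```

```text
[[ 9.64081572e-01  2.65606182e-01 -2.81912987e-04]
 [ 2.65606322e-01 -9.64081279e-01  7.54016303e-04]
 [-7.15156413e-05 -8.01811093e-04 -9.99999676e-01]]
str [549.  53.  30.]
rail1 [555. -94.  24.]
rail2 [627.   7.  24.]
holder [ 503. -284.   60.]
long [ 470. -371.  200.]
blue [373. 115.  30.]
cap [652. 316.  36.]
spray [764. 269. 170.]
tee [ 742. -140.  100.]
red [ 670. -333.   65.]
orange [ 388. -367.    0.]
yellow [ 500. -469.    0.]
teebehind [ 387. -516.    0.]
tee3 [439. 344.   0.]
side
str [522.  48.  30.]
rail [541. -90.  24.]
holder [ 479. -316.   60.]
long [ 488. -373.  200.]
orange [ 381. -367.    0.]
teebeh [ 397. -508.    0.]
(array([ 477.31659643, -357.43900528,  209.39268928]), [np.float64(0.14304946993027376), np.float64(0.1430494699302535)])
```

Emit:
arm_command([
  [0,0,60,0,0,0,88],
  [40,35,80,0,0,0,88],
  [80,70,80,0,0,0,88],
  [125,105,80,0,0,0,88],
  [170,140,80,0,0,0,88],
  [215,178,80,0,0,0,88],
  [260,216,80,0,0,0,88],
  [305,254,80,0,0,0,88],
  [348,290,80,0,0,0,88],
  [388,326,80,0,0,0,88],
  [388,326,80,0,0,0,88],
  [388,326,80,0,0,0,88],
])

```text
time_s: 1.75
ee_pos: [560.1, -301.2, 318.4]
eef_rot: [3.113, 0.421, -0.002]
contact_force: [-0.8, 0.1, 0.1]
width: 0.996
grasp_force: 0.0
```

Run:
```python
from h import *
import pickle
T=tcp();c=ctrl.capture("wrist");pickle.dump((c,T),open("w1.pkl","wb"));cv2.imwrite("pics/w1.png",c["img"]);print(T)
```

```text
(array([[ 9.64149667e-01,  2.65357351e-01, -9.46401875e-04],
       [ 2.65356976e-01, -9.64150103e-01, -5.04719543e-04],
       [-1.04640451e-03,  2.35490841e-04, -9.99999425e-01]]), array([ 560.09331893, -301.21670264,  318.44503213]))
```

View pics/w1.png

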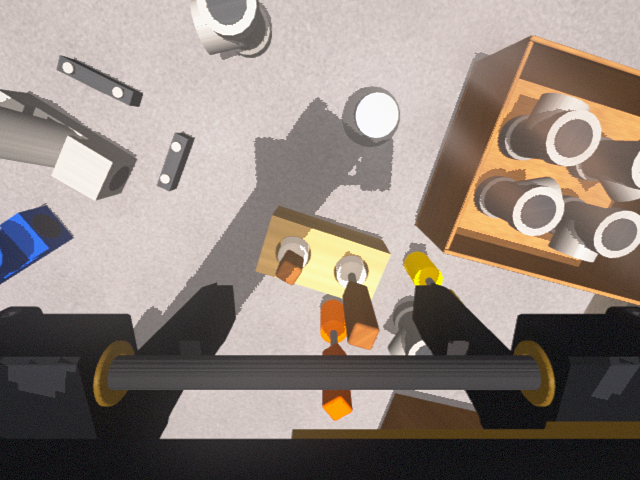

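The wrist view shows the holder block with its corners around (277,207), (390,245) and (258,270). The long brush's top face is at (362,334) and the short one's is at (287,268). Orange is at (338,403), yellow at (425,268), and the rails at (98,80) and (175,162).

Emit:
arm_command([
  [8,45,0,0,0,0,88],
  [16,95,-5,0,0,0,88],
  [24,145,-15,0,0,0,88],
  [34,195,-25,0,0,0,88],
  [44,245,-35,0,0,0,88],
  [50,290,-48,0,0,0,88],
  [50,300,-48,0,0,0,88],
  [50,300,-48,0,0,0,88],
  [50,300,-48,0,0,0,88],
])

```text
time_s: 2.92
ee_pos: [610.8, -3.7, 271.2]
eef_rot: [3.113, 0.415, 0.001]
contact_force: [0.2, 0.1, -0.0]
width: 0.994
grasp_force: 0.0
```

Run:
```python
from h import *
import pickle
T=tcp();c=ctrl.capture("wrist");pickle.dump((c,T),open("w2.pkl","wb"));cv2.imwrite("pics/w2.png",c["img"][:330]);print(T)
```

```text
(array([[ 9.65083667e-01,  2.61941006e-01,  6.51757839e-04],
       [ 2.61941705e-01, -9.65082570e-01, -1.47507977e-03],
       [ 2.42616250e-04,  1.59429796e-03, -9.99998700e-01]]), array([610.75879976,  -3.652387  , 271.16631877]))
```

View pics/w2.png

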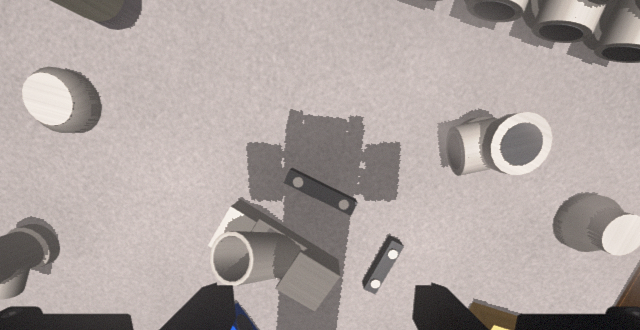

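Wrist view 2: the strainer's tube mouth is at (232,258), its taller arm's top face at (310,280), the side rail spans (290,175)–(354,208), and the end rail (400,240)–(370,290). Next is a zoomed crop to pick corners and check my choice.

Run:
```python
from h import *
import pickle
c,T=pickle.load(open("w2.pkl","rb"))
a=cv2.resize(c["img"][165:315,205:410],None,fx=3.9,fy=3.9,interpolation=cv2.INTER_CUBIC); cv2.imwrite("pics/z2.png",a)
c,T=pickle.load(open("w1.pkl","rb"))
a=cv2.resize(c["img"][195:365,245:405],None,fx=3.5,fy=3.5,interpolation=cv2.INTER_CUBIC); cv2.imwrite("pics/z1.png",a)
```

```text
(no output)
```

View pics/z2.png

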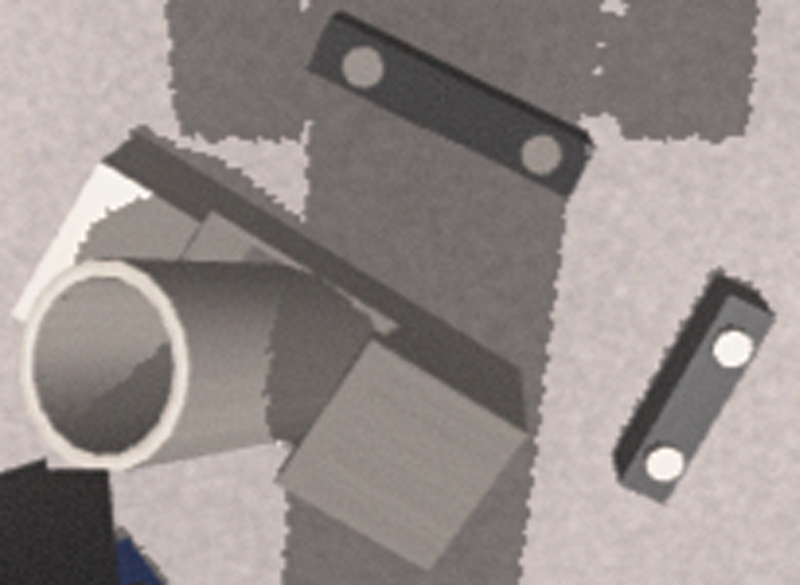

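View pics/z1.png

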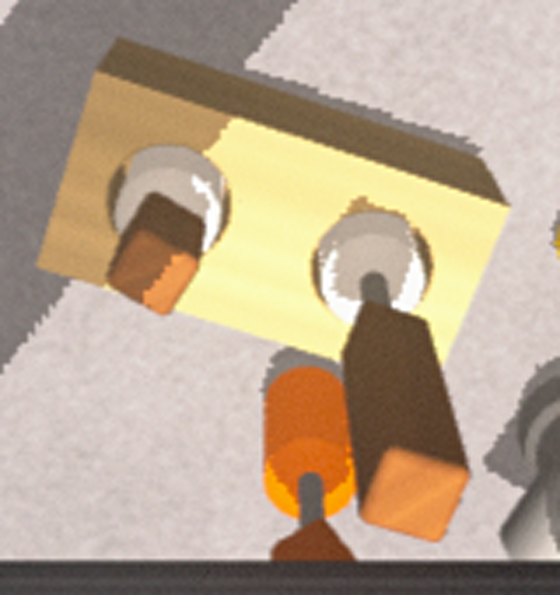

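The crops show the grey strainer (taller-arm top corners at crop (370,340), (527,437), (430,570), (277,480)) and both rails clearly. The long brown brush stands in the holder's right-hand well, with its top face at crop (415,495); the orange one sits beside the block. Now I fit the poses.

```bash
cat > fit.py <<'E'
from h import *
import pickle
from scipy.optimize import least_squares
v1=pickle.load(open("w1.pkl","rb")); v2=pickle.load(open("w2.pkl","rb"))
Z1=lambda x,y:(245+x/3.5-.36,195+y/3.5-.36); Z2=lambda x,y:(205+x/3.9-.37,165+y/3.9-.37)
def fit(obs,x0,view):
    P=np.array([o[0] for o in obs],float); U=np.array([o[1] for o in obs])
    def w(p):
        c,s=np.cos(p[2]),np.sin(p[2]); return np.c_[c*P[:,0]-s*P[:,1]+p[0],s*P[:,0]+c*P[:,1]+p[1],P[:,2]]
    r=least_squares(lambda p:(proj(view[0],w(p),view[1])-U).ravel(),x0,x_scale=[10,10,.1])
    return r.x,np.abs(r.fun).reshape(-1,2).round(1).tolist()
if __name__=="__main__":
    t0=np.arctan2(.26,.965)
    stop=[((0,150,24),Z2(308,68)),((0,60,24),Z2(570,198)),((-5,0,24),Z2(735,292)),((-80,0,24),Z2(620,483)),((-5,-18,24),Z2(775,315)),((-80,-18,24),Z2(663,503))]
    print("stop",fit(stop,[600,-60,-.2],v2))
    stn=[((28,-80,56),Z2(527,437)),((28,-32,56),Z2(370,340)),((-28,-32,56),Z2(277,480)),((-28,-80,56),Z2(430,570)),((28,70,46),Z2(103,160)),((-28,70,46),Z2(15,315)),((28,70,0),Z2(140,128))]
    print("strainer",fit(stn,[560,20,-.2],v2))
    hol=[((40,80,60),Z1(97,70)),((40,-80,60),Z1(510,207)),((-40,80,60),Z1(38,267))]
    print("holder",fit(hol,[500,-300,0],v1))
    br=[((12,12,210),Z1(398,447)),((12,-12,210),Z1(469,472)),((-12,-12,210),Z1(440,541)),((-12,12,210),Z1(360,518))]
    print("brush",fit(br,[480,-360,0],v1))
    sb=Z1(180,215) # short brush, unused
    top=Z1(417,495); s=ctrl.capture("scene"); d=ctrl.capture("side")
    print("brush top", tri([ray(v1[0],top,v1[1]),ray(s,(289,123)),ray(d,(428,147))]))
E
python3 fit.py
```

```text
stop (array([ 5.91694248e+02, -9.95716538e+01, -1.95615838e-01]), [[0.3, 0.2], [0.3, 0.4], [1.2, 0.1], [0.5, 0.2], [1.1, 0.1], [0.6, 0.6]])
strainer (array([ 5.34950494e+02,  4.17957213e+01, -3.21177533e-01]), [[0.9, 1.4], [5.0, 2.4], [3.7, 3.2], [1.9, 0.3], [2.0, 1.2], [2.4, 1.8], [1.7, 0.3]])
holder (array([ 4.79464813e+02, -3.22108563e+02, -6.25079356e-02]), [[0.2, 0.1], [0.6, 0.0], [0.4, 0.1]])
brush (array([ 4.79007773e+02, -3.60275096e+02, -9.19844063e-02]), [[2.0, 1.6], [3.0, 0.3], [0.5, 1.8], [1.4, 0.3]])
brush top (array([ 477.62961022, -359.71781692,  208.35448581]), [np.float64(1.2044443543406211), np.float64(1.4237725526709384), np.float64(0.7888177321518918)])
```

Run:
```python
from fit import *
def pr(p,L):
    c,s=np.cos(p[2]),np.sin(p[2]); return [((proj(v2[0],[c*a-s*b+p[0],s*a+c*b+p[1],z],v2[1])+.37-[205,165])*3.9).round().tolist() for a,b,z in L]
L=[(28,-80,56),(28,-32,56),(-28,-32,56),(-28,-80,56),(28,70,46),(-28,70,46),(28,70,0),(28,-80,0)]
A=[((28,70,46),Z2(103,160)),((-28,70,46),Z2(15,315)),((28,70,0),Z2(140,128)),((28,-80,0),Z2(518,368))]
tc=[((0,-56,56),Z2(401,457))]
for o in (A,A+tc,A+tc+[((28,-80,56),Z2(527,437)),((-28,-80,56),Z2(430,570))]):
    p,r=fit(o,[535,42,-.3],v2); print(p,r); print(pr(p,L))
# tube rim: centre in strainer frame
a=np.deg2rad(30); rim=np.array([0,-10+95*np.sin(a),22+95*np.cos(a)]);print(rim,pr(p,[rim,rim+[23,0,0],rim-[23,0,0]]))
```

```text
[ 5.34250294e+02  3.95164794e+01 -3.19912747e-01] [[0.2, 0.1], [0.6, 0.7], [0.1, 0.7], [1.0, 0.2]]
[[530.0, 435.0], [397.0, 353.0], [298.0, 496.0], [429.0, 572.0], [102.0, 160.0], [13.0, 312.0], [140.0, 131.0], [522.0, 369.0]]
[ 5.34530927e+02  4.04053462e+01 -3.21529907e-01] [[0.8, 0.6], [1.3, 1.2], [0.7, 0.2], [0.3, 0.0], [2.5, 1.9]]
[[527.0, 434.0], [394.0, 352.0], [296.0, 495.0], [426.0, 571.0], [100.0, 158.0], [10.0, 310.0], [137.0, 129.0], [519.0, 368.0]]
[ 5.34475951e+02  4.02557709e+01 -3.21018769e-01] [[0.7, 0.5], [1.2, 1.1], [0.6, 0.3], [0.5, 0.0], [2.6, 2.0], [0.2, 0.7], [0.8, 0.3]]
[[528.0, 434.0], [394.0, 352.0], [296.0, 495.0], [427.0, 571.0], [100.0, 158.0], [11.0, 311.0], [138.0, 129.0], [520.0, 368.0]]
[  0.          37.5        104.27241336] [[99.0, 362.0], [143.0, 291.0], [57.0, 431.0]]
```

Emit:
arm_command([
  [-15,-1,-20,0,0,0.16,88],
  [-30,-3,-50,0,0,0.34,88],
  [-46,-5,-80,0,0,0.52,88],
  [-62,-7,-110,0,0,0.7,88],
  [-78,-9,-140,0,0,0.88,88],
  [-94,-11,-165,0,0,0.985,88],
  [-94,-12,-171,0,0,0.985,88],
  [-94,-12,-171,0,0,0.985,88],
  [-94,-12,-171,0,0,0.985,88],
])

```text
time_s: 4.2
ee_pos: [518.3, -12.6, 100.8]
eef_rot: [2.544, 1.84, 0.003]
contact_force: [-0.2, -0.1, 0.1]
width: 0.997
grasp_force: 0.0
```

Run:
```python
from h import *
s=ctrl.observe();print(s["joint_positions"].round(3),s["ee_pos"].round(1),tcp()[0].round(3), np.arctan2(tcp()[0][1,1],tcp()[0][0,1]))
import pickle
T=tcp();c=ctrl.capture("wrist");pickle.dump((c,T),open("w3.pkl","wb"));cv2.imwrite("pics/w3.png",c["img"])
```

```text
[ 0.277  0.557 -0.432  1.965  0.355  0.691 -0.692] [518.3 -12.6 100.8] [[ 0.313  0.95   0.003]
 [ 0.95  -0.313 -0.   ]
 [ 0.001  0.002 -1.   ]] -0.3183856877068143
```

View pics/w3.png

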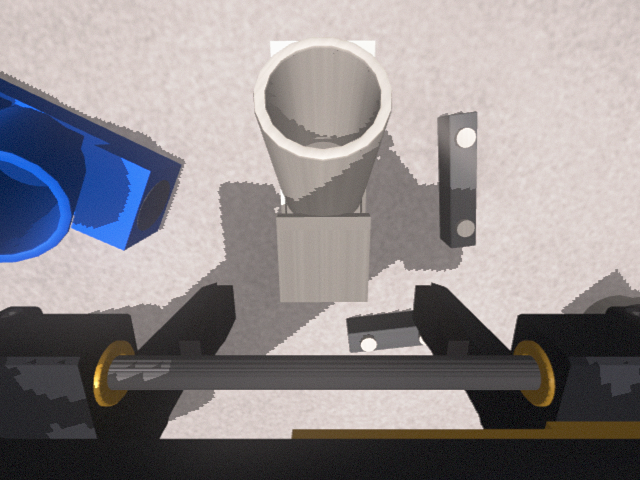

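The view shows the tall arm's top face at (277–370, 213–302), centred between the fingers. The blue decoy's tube is at far left (0–70,200), and the side rail is at (460,180).

Run:
```python
from fit import *
v3=pickle.load(open("w3.pkl","rb"))
s=[((28,-80,56),(368,300)),((-28,-80,56),(278,302)),((28,70,46),(375,41)),((-28,70,46),(271,41))]
p,r=fit(s,[535,40,-.32],v3);print(p,r)
st=[((0,150,24),(444,117)),((0,60,24),(440,245)),((18,150,24),(477,112)),((18,60,24),(476,243)),((-80,-18,24),(348,352)),((-80,0,24),(348,324))]
q,r=fit(st,[592,-100,-.2],v3);print(q,r)
c,n=np.cos(p[2]),np.sin(p[2]); print("grasp",p[0]+n*56,p[1]-c*56)
c,n=np.cos(q[2]),np.sin(q[2]); print("home",q[0]-28*c-80*n,q[1]-28*n+80*c)
```

```text
[ 5.33682024e+02  4.02545385e+01 -3.18445311e-01] [[1.1, 2.0], [1.4, 0.2], [0.5, 0.7], [0.8, 0.8]]
[ 5.88834563e+02 -9.74833855e+01 -1.97041193e-01] [[2.2, 4.5], [7.6, 2.2], [1.8, 3.3], [2.9, 1.2], [1.6, 0.0], [4.0, 8.3]]
grasp 516.1489606334508 -12.929967656587124
home 577.0378513081397 -13.549854797025404
```

Emit:
arm_command([
  [-1,0,-40,0,0,0,88],
  [-2,0,-76,0,0,0,88],
  [-2,0,-76,0,0,0,88],
  [-2,0,-76,0,0,0,40],
  [-2,0,-76,0,0,0,40],
  [-2,0,-76,0,0,0,40],
  [-2,0,-76,0,0,0,40],
  [-2,0,-76,0,0,0,40],
])

```text
time_s: 5.25
ee_pos: [516.2, -13.1, 24.8]
eef_rot: [2.543, 1.841, 0.003]
contact_force: [1.5, -2.6, 6.4]
width: 0.635
grasp_force: 30.0
```

Emit:
arm_command([
  [6,-5,0,0,0,0.02,40],
  [14,-13,0,0,0,0.045,40],
  [22,-22,0,0,0,0.07,40],
  [30,-31,0,0,0,0.095,40],
  [38,-40,0,0,0,0.124,40],
  [45,-47,0,0,0,0.124,40],
  [48,-50.5,0,0,0,0.124,40],
  [48,-50.5,0,0,0,0.124,40],
  [48,-50.5,0,0,0,0.124,40],
])

```text
time_s: 6.38
ee_pos: [561.7, -59.7, 24.6]
eef_rot: [-2.42, -1.997, -0.001]
contact_force: [-4.1, 6.1, 11.8]
width: 0.63
grasp_force: 30.0
```

Run:
```python
from h import *
import pickle
T=tcp();print(T[1].round(1),np.arctan2(T[0][1,1],T[0][0,1]));c=ctrl.capture("wrist");pickle.dump((c,T),open("w4.pkl","wb"))
d=ctrl.capture("scene"); 
a=c["img"][0:380,120:560]; b=cv2.resize(d["img"][180:320,270:410],(380,380),interpolation=cv2.INTER_CUBIC)
cv2.imwrite("pics/w4.png",np.hstack([a[:, :420],b]))
```

```text
[561.7 -59.7  24.6] -0.19081649246959628
```

View pics/w4.png

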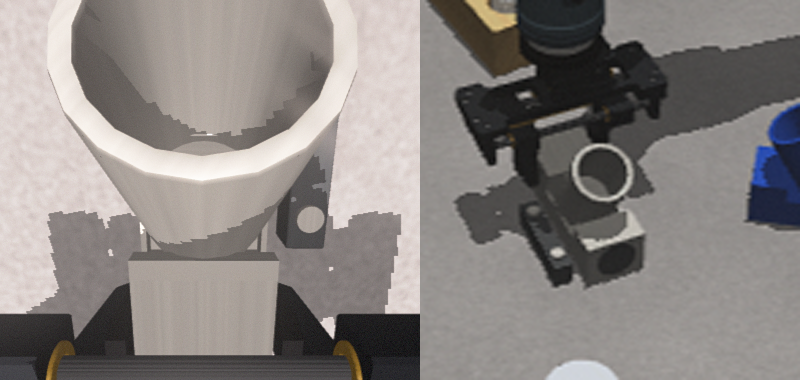

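The strainer is gripped and nearly at the rails, with the side rail at (300,215) just right of its flank. Now I press it in gently.

Emit:
arm_command([
  [1,-2,1.5,0,0,0,40],
  [2.5,-4,1.5,0,0,0,40],
  [4,-6,1.5,0,0,0,40],
  [5.5,-8,1.5,0,0,0,40],
  [7,-10,1.5,0,0,0,40],
  [8,-12,1.5,0,0,0,40],
  [8,-12,1.5,0,0,0,40],
  [8,-12,1.5,0,0,0,40],
])

```text
time_s: 7.48
ee_pos: [568.8, -71.6, 24.6]
eef_rot: [-2.419, -1.996, 0.0]
contact_force: [-5.3, 9.6, -1.8]
width: 0.633
grasp_force: 30.0
```

Emit:
arm_command([
  [1,-1.6,0,0,0,0,40],
  [2,-3.2,0,0,0,0,40],
  [3.1,-4.7,0,0,0,0,40],
  [3.1,-4.7,0,0,0,0,40],
  [3.1,-4.7,0,0,0,0,40],
])

```text
time_s: 8.1
ee_pos: [568.9, -71.7, 24.6]
eef_rot: [-2.412, -1.994, 0.003]
contact_force: [-14.9, 18.3, 7.7]
width: 0.631
grasp_force: 30.0
```

Emit:
arm_command([
  [-2,3,0,0,0,0,40],
  [-3.5,6,0,0,0,0,40],
  [-3.5,6,0,0,0,0,40],
  [-3.5,6,0,0,0,0,75],
  [-3.5,6,0,0,0,0,88],
  [-3.5,6,0,0,0,0,88],
  [-3.5,6,0,0,0,0,88],
  [-3.5,6,40,0,0,0,88],
  [-3.5,6,100,0,0,0,88],
  [-3.5,6,150,0,0,0,88],
  [-3.5,6,150,0,0,0,88],
  [-3.5,6,150,0,0,0,88],
])

```text
time_s: 9.6
ee_pos: [569.7, -74.2, 174.6]
eef_rot: [-2.425, -1.997, 0.001]
contact_force: [-0.6, -1.0, -0.0]
width: 0.999
grasp_force: 0.0
```

Run:
```python
from h import *
import pickle
T=tcp();s=ctrl.observe();print(s["joint_positions"].round(3),s["contact_force"],T[1].round(1),np.arctan2(T[0][1,1],T[0][0,1]));c=ctrl.capture("wrist");pickle.dump((c,T),open("w5.pkl","wb"))
t=-.196;C,S=np.cos(t),np.sin(t);im=c["img"].copy()
def W(o,P): P=np.array(P,float); return np.c_[C*P[:,0]-S*P[:,1]+o[0],S*P[:,0]+C*P[:,1]+o[1],P[:,2]]
H=(579.7,-16.2); st=(591.7,-99.6)
def line(o,P,col):
    cv2.polylines(im,[proj(c,W(o,P),T).round().astype(int)],False,col,1)
line(H,[(28,-80,56),(-28,-80,56),(-28,-32,56),(28,-32,56),(28,-80,56)],(0,0,255))
line(H,[(28,-32,46),(28,70,46),(-28,70,46),(-28,-32,46)],(0,0,255))
line(st,[(0,60,24),(0,150,24),(18,150,24),(18,60,24),(0,60,24)],(0,255,0))
line(st,[(-80,0,24),(-5,0,24),(-5,-18,24),(-80,-18,24),(-80,0,24)],(0,255,0))
a=np.deg2rad(30);th=np.linspace(0,2*np.pi,60)
line(H,np.c_[23*np.cos(th),37.5+23*np.sin(th)*np.cos(a),104.3-23*np.sin(th)*np.sin(a)],(255,0,0))
z=cv2.resize(im[120:380,170:510],(784,600),interpolation=cv2.INTER_CUBIC);cv2.imwrite("pics/w5.png",z)
```

```text
[ 0.436  0.541 -0.516  1.774  0.328  0.913 -0.415] [-0.5913846  -0.95186351 -0.03482803] [569.7 -74.2 174.6] -0.1932144194683657
```

View pics/w5.png

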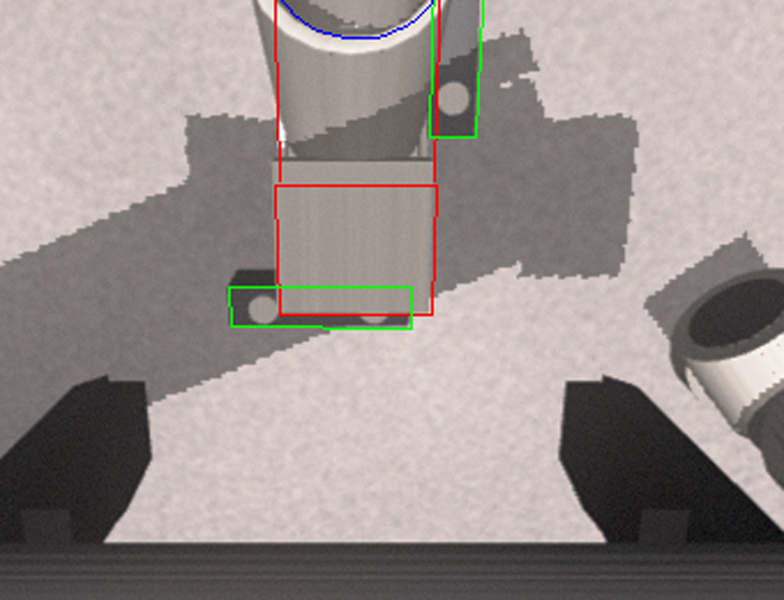

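The overlay puts the strainer's end on the end rail and its flank on the side rail, with the rim circle on the tube mouth, so it is seated and released. Next, the brush.

Emit:
arm_command([
  [0,0,60,0,0,0,88],
  [-8,-25,110,0,0,0,70],
  [-22,-70,125,0,0,0.02,52],
  [-37,-115,125,0,0,0.04,52],
  [-52,-160,125,0,0,0.06,52],
  [-67,-205,125,0,0,0.08,52],
  [-81,-250,125,0,0,0.1,52],
  [-92.8,-287,125,0,0,0.1,52],
  [-92.8,-287,110,0,0,0.1,52],
  [-92.8,-287,85,0,0,0.1,52],
  [-92.8,-287,85,0,0,0.1,52],
])

```text
time_s: 11.02
ee_pos: [476.1, -358.8, 256.9]
eef_rot: [-2.316, -2.113, 0.001]
contact_force: [-0.5, 0.0, 1.0]
width: 0.59
grasp_force: 0.0
```

Run:
```python
from fit import *
T=tcp();s=ctrl.observe();print(s["joint_positions"].round(3),s["width"],T[1].round(1),np.arctan2(T[0][1,1],T[0][0,1]));c=ctrl.capture("wrist");pickle.dump((c,T),open("w6.pkl","wb"))
br=[((h*.7,k*.7,210),u) for h,k,u in ((12,12,Z1(398,447)),(12,-12,Z1(469,472)),(-12,-12,Z1(440,541)),(-12,12,Z1(360,518)))]
p,r=fit(br,[480,-360,0],v1);print(p,r)
for q in [(477.3,-360.7,210),(p[0],p[1],210)]: print(proj(c,q,T), proj(v1[0],q,v1[1]))
cv2.imwrite("pics/w6.png",cv2.resize(c["img"][150:450,120:520],(800,600)))
```

```text
[ 0.92   0.474 -0.477  1.641  0.237  1.092  0.285] 0.5895260897808204 [ 476.1 -358.8  256.9] -0.09143219917081988
[ 4.79196516e+02 -3.60218067e+02 -9.17549918e-02] [[0.2, 2.9], [2.4, 1.6], [1.6, 2.8], [3.8, 1.9]]
[329.21672183 267.9882373 ] [363.58808582 337.84275679]
[332.17563037 267.02151996] [363.71143877 335.93327864]
```

View pics/w6.png

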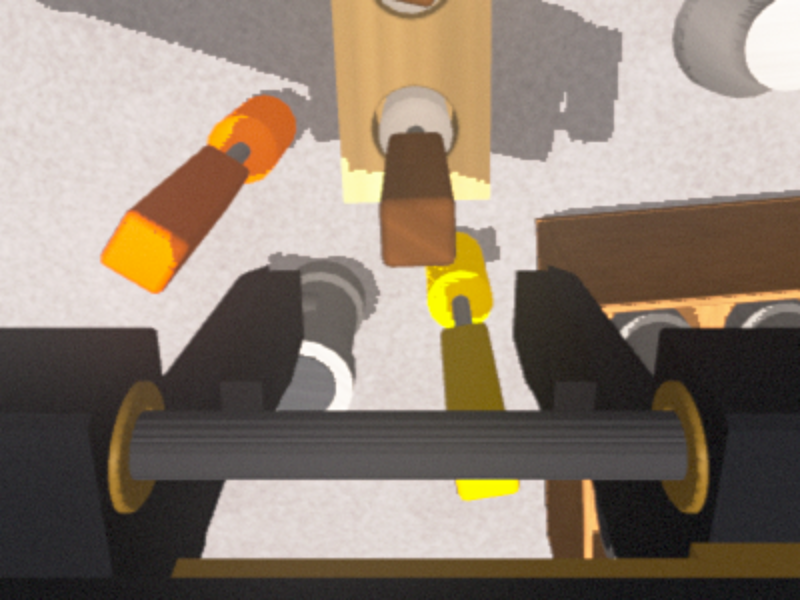

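The long brown brush's top face is at crop (418,232), centred between the fingers. The orange brush (145,250) and yellow one (488,490) are clear of them.

Emit:
arm_command([
  [0,0,-35,0,0,0,52],
  [0,0,-70,0,0,0,52],
  [0,0,-97,0,0,0,52],
  [0,0,-97,0,0,0,52],
  [0,0,-97,0,0,0,10],
  [0,0,-97,0,0,0,10],
  [0,0,-97,0,0,0,10],
  [0,0,-97,0,0,0,10],
  [0,0,-97,0,0,0,10],
])

```text
time_s: 12.2
ee_pos: [477.8, -361.1, 163.6]
eef_rot: [2.321, 2.115, 0.0]
contact_force: [0.8, 0.0, 0.4]
width: 0.273
grasp_force: 29.6
```

Emit:
arm_command([
  [0,0,12,0,0,0,10],
  [0,0,30,0,0,0,10],
  [0,0,55,0,0,0,10],
  [0,0,90,0,0,0,10],
  [0,0,130,0,0,0,10],
  [0,0,165,0,0,0,10],
  [5,20,188,0,0,0,10],
  [14,55,190,0,0,0,10],
  [25,95,190,0,0,0,10],
  [36,135,190,0,0,0,10],
  [47,175,190,0,0,0,10],
  [58,215,190,0,0,0,10],
])

```text
time_s: 13.7
ee_pos: [535.5, -144.4, 354.5]
eef_rot: [2.321, 2.115, 0.0]
contact_force: [0.7, -0.1, -1.1]
width: 0.267
grasp_force: 29.6
```

Emit:
arm_command([
  [10,40,0,-0.05,0.01,0,10],
  [20,80,0,-0.12,0.024,0,10],
  [30,120,0,-0.2,0.04,0,10],
  [40,160,0,-0.28,0.056,0,10],
  [50,200,0,-0.36,0.071,0,10],
  [60,240,0,-0.44,0.087,0,10],
  [70,280,0,-0.51,0.101,0,10],
  [78,306,0,-0.5136,0.102,0,10],
  [78,306,0,-0.5136,0.102,0,10],
  [78,306,0,-0.5136,0.102,0,10],
  [78,306,0,-0.5136,0.102,0,10],
])

```text
time_s: 15.08
ee_pos: [613.6, 158.5, 354.1]
eef_rot: [2.049, 1.862, -0.597]
contact_force: [0.1, -0.7, -1.3]
width: 0.273
grasp_force: 29.7
```

```bash
cat > tip.py <<'E'
from h import *
C=np.array([577.75,-26.0,22]);a=np.array([.0974,.4905,.866]);a/=np.linalg.norm(a);L=153.6
ex=np.array([np.cos(-.196),np.sin(-.196),0]);ey=np.cross(a,ex)
def rep():
    s=ctrl.observe();T=tcp();b=-T[0][:,2];d=T[1]+0-L*b-C
    print("t",round(s["time_s"],2),"tcp",T[1].round(1),"tip s,x,y",(d@a).round(1),(d@ex).round(1),(d@ey).round(1),"ang",np.arccos(b@a).round(3),"rotfix",np.cross(b,a).round(3),"F",s["contact_force"].round(1),"axF",(s["contact_force"]@a).round(2),"w",round(s["width"],3),"j",s["joint_positions"].round(2))
    for S in (125,): print("shift to s=",S,(C+S*a+L*a-T[1]).round(1))
rep()
E
python3 tip.py
```

```text
t 15.07 tcp [613.6 158.5 354.1] tip s,x,y 228.0 -0.8 -3.4 ang 0.0 rotfix [ 0. -0.  0.] F [ 0.1 -0.7 -1.3] axF -1.48 w 0.273 j [-0.21  0.67 -0.55  1.21  0.65  1.77 -0.84]
shift to s= 125 [ -8.7 -47.8 -90.8]
```

Emit:
arm_command([
  [-2.5,-13,-24,0,0,0,10],
  [-5,-28,-50,0,0,0,10],
  [-8,-43,-78,0,0,0,10],
  [-10.5,-59.3,-107.2,0,0,0,10],
  [-10.5,-59.3,-107.2,0,0,0,10],
  [-10.5,-59.3,-107.2,0,0,0,10],
  [-10.5,-59.3,-107.2,0,0,0,10],
])

```text
time_s: 15.95
ee_pos: [603.5, 102.0, 247.5]
eef_rot: [2.047, 1.866, -0.593]
contact_force: [0.8, 0.4, -1.9]
width: 0.271
grasp_force: 29.7
```

Run:
```python
from tip import *
import pickle
T=tcp();c=ctrl.capture("wrist");pickle.dump((c,T),open("w7.pkl","wb"))
d=ctrl.capture("side")
th=np.linspace(0,2*np.pi,40)
for im,cc,t in ((c["img"],c,T),(d["img"],d,None)):
    b=-T[0][:,2]; 
    P=np.array([C+95*a+23*(np.cos(x)*ex+np.sin(x)*ey) for x in th]); cv2.polylines(im,[proj(cc,P,t).round().astype(int)],True,(255,0,0),1)
    P=np.array([T[1]-L*b+19*(np.cos(x)*ex+np.sin(x)*ey) for x in th]); cv2.polylines(im,[proj(cc,P,t).round().astype(int)],True,(0,0,255),1)
u,v=proj(d,C+100*a).astype(int)
b=cv2.resize(d["img"][v-60:v+60,u-60:u+60],(380,380),interpolation=cv2.INTER_CUBIC)
cv2.imwrite("pics/w7.png",np.hstack([c["img"][:380,110:530],b]))
```

```text
t 15.95 tcp [603.5 102.  247.5] tip s,x,y 107.0 0.6 0.7 ang 0.003 rotfix [-0.002  0.002 -0.001] F [ 0.8  0.4 -1.9] axF -1.32 w 0.271 j [-0.12  0.7  -0.54  1.43  0.69  1.54 -0.89]
shift to s= 125 [ 1.4  8.6 15.8]
```

View pics/w7.png

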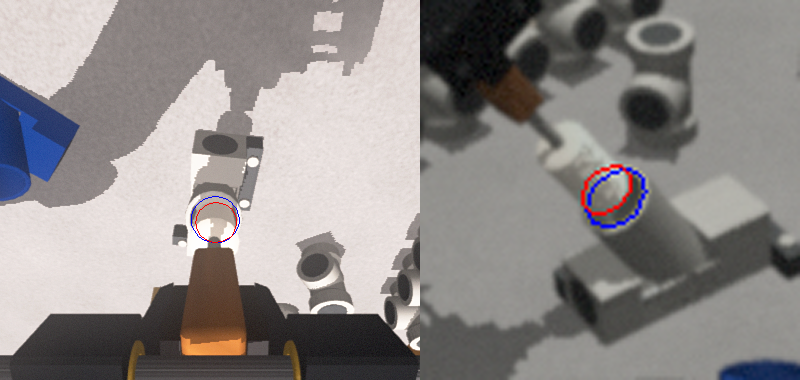

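The view shows the brush coaxial with the tube: tip circle (217,222), rim circle (215,220). Going in.

Emit:
arm_command([
  [-1.0,-4.9,-8.7,0,0,0,10],
  [-2.4,-12.3,-21.7,0,0,0,10],
  [-3.9,-19.6,-34.6,0,0,0,10],
  [-5.4,-27,-47.6,0,0,0,10],
  [-6.6,-33.4,-58.9,0,0,0,10],
  [-6.9,-34.8,-61.5,0,0,0,10],
  [-6.9,-34.8,-61.5,0,0,0,10],
  [-6.9,-34.8,-61.5,0,0,0,10],
])

```text
time_s: 17.05
ee_pos: [596.3, 66.6, 185.0]
eef_rot: [2.047, 1.865, -0.595]
contact_force: [0.8, 0.9, -1.2]
width: 0.272
grasp_force: 29.7
```

```bash
python3 tip.py
```

```text
t 17.05 tcp [596.3  66.6 185. ] tip s,x,y 34.8 0.3 0.4 ang 0.001 rotfix [-0.001  0.001 -0.   ] F [ 0.8  0.9 -1.2] axF -0.54 w 0.272 j [-0.07  0.73 -0.52  1.54  0.73  1.42 -0.93]
shift to s= 125 [ 8.5 44.  78.3]
```

Emit:
arm_command([
  [-0.2,-1.2,-2.2,0,0,0,10],
  [-0.5,-2.5,-4.3,0,0,0,10],
  [-0.5,-2.5,-4.3,0,0,0,10],
  [-0.5,-2.5,-4.3,0,0,0,10],
])

```text
time_s: 17.55
ee_pos: [595.5, 63.5, 180.2]
eef_rot: [2.047, 1.865, -0.597]
contact_force: [0.4, 0.0, -1.0]
width: 0.271
grasp_force: 29.7
```

```bash
python3 tip.py
```

```text
t 17.55 tcp [595.5  63.5 180.2] tip s,x,y 29.1 -0.0 -0.1 ang 0.0 rotfix [-0. -0.  0.] F [ 0.4  0.  -1. ] axF -0.85 w 0.271 j [-0.07  0.74 -0.52  1.54  0.73  1.41 -0.93]
shift to s= 125 [ 9.4 47.1 83. ]
```

Emit:
arm_command([
  [-0.2,-1.2,-2.2,0,0,0,10],
  [-0.5,-2.5,-4.3,0,0,0,10],
  [-0.5,-2.5,-4.3,0,0,0,10],
  [-0.5,-2.5,-4.3,0,0,0,10],
])

```text
time_s: 18.05
ee_pos: [595.0, 61.1, 175.9]
eef_rot: [2.047, 1.865, -0.597]
contact_force: [0.0, 0.5, -1.4]
width: 0.27
grasp_force: 29.7
```

```bash
python3 tip.py
```

```text
t 18.05 tcp [595.   61.1 175.9] tip s,x,y 24.1 -0.0 -0.1 ang 0.0 rotfix [-0.  0.  0.] F [ 0.   0.5 -1.4] axF -0.93 w 0.27 j [-0.07  0.74 -0.52  1.55  0.73  1.4  -0.93]
shift to s= 125 [ 9.9 49.6 87.3]
```

Emit:
arm_command([
  [-0.2,-1.2,-2.2,0,0,0,10],
  [-0.5,-2.5,-4.3,0,0,0,10],
  [-0.5,-2.5,-4.3,0,0,0,10],
  [-0.5,-2.5,-4.3,0,0,0,10],
])

```text
time_s: 18.55
ee_pos: [594.5, 58.6, 171.6]
eef_rot: [2.047, 1.865, -0.597]
contact_force: [0.0, -0.3, -1.3]
width: 0.269
grasp_force: 29.7
```

```bash
python3 tip.py
```

```text
t 18.55 tcp [594.5  58.6 171.6] tip s,x,y 19.1 -0.1 -0.2 ang 0.0 rotfix [-0. -0.  0.] F [ 0.  -0.3 -1.3] axF -1.27 w 0.269 j [-0.07  0.74 -0.52  1.55  0.74  1.39 -0.93]
shift to s= 125 [10.4 52.1 91.6]
```

Emit:
arm_command([
  [-0.2,-1.2,-2.2,0,0,0,10],
  [-0.5,-2.5,-4.3,0,0,0,10],
  [-0.5,-2.5,-4.3,0,0,0,10],
  [-0.5,-2.5,-4.3,0,0,0,10],
])

```text
time_s: 19.05
ee_pos: [594.2, 56.6, 167.8]
eef_rot: [2.047, 1.865, -0.596]
contact_force: [-0.6, 3.2, 5.2]
width: 0.271
grasp_force: 29.7
```

```bash
python3 tip.py
```

```text
t 19.05 tcp [594.2  56.6 167.8] tip s,x,y 14.8 0.2 0.1 ang 0.001 rotfix [-0.001  0.001 -0.   ] F [-0.6  3.2  5.2] axF 6.0 w 0.271 j [-0.06  0.75 -0.52  1.56  0.74  1.38 -0.94]
shift to s= 125 [10.6 54.1 95.4]
```

Contact: about 7 N, which is about 4.5 mm of give, with the floor at s≈19. Now the strokes.

Emit:
arm_command([
  [0,0,0,0,0,0,10],
  [1.5,7.4,13,0,0,0,10],
  [3.1,15.7,27.7,0,0,0,10],
  [4.9,24.5,43.3,0,0,0,10],
  [6,30.4,53.7,0,0,0,10],
  [6,30.4,53.7,0,0,0,10],
  [4.7,23.5,41.6,0,0,0,10],
  [3.1,15.7,27.7,0,0,0,10],
  [1.6,7.8,13.9,0,0,0,10],
  [0.6,2.9,5.2,0,0,0,10],
  [0,0,0,0,0,0,10],
  [0,0,0,0,0,0,10],
])

```text
time_s: 20.55
ee_pos: [593.9, 56.5, 167.9]
eef_rot: [2.047, 1.865, -0.597]
contact_force: [-2.4, 1.3, 5.6]
width: 0.27
grasp_force: 29.7
```

```bash
python3 tip.py
```

```text
t 20.55 tcp [593.9  56.5 167.9] tip s,x,y 14.8 -0.3 -0.2 ang 0.0 rotfix [-0. -0.  0.] F [-2.4  1.3  5.6] axF 5.26 w 0.27 j [-0.06  0.75 -0.52  1.56  0.74  1.39 -0.94]
shift to s= 125 [11.  54.2 95.3]
```

Emit:
arm_command([
  [0,0,0,0,0,0,10],
  [0,0,0,0,0,0,10],
  [1.5,7.4,13,0,0,0,10],
  [3.1,15.7,27.7,0,0,0,10],
  [4.9,24.5,43.3,0,0,0,10],
  [6,30.4,53.7,0,0,0,10],
  [6,30.4,53.7,0,0,0,10],
])

```text
time_s: 21.42
ee_pos: [600.5, 87.5, 221.9]
eef_rot: [2.047, 1.866, -0.594]
contact_force: [0.2, 0.6, -1.9]
width: 0.269
grasp_force: 29.7
```

```bash
python3 tip.py
```

```text
t 21.43 tcp [600.5  87.5 221.9] tip s,x,y 77.4 0.4 0.4 ang 0.002 rotfix [-0.001  0.002 -0.001] F [ 0.2  0.6 -1.9] axF -1.36 w 0.269 j [-0.1   0.71 -0.53  1.48  0.7   1.49 -0.91]
shift to s= 125 [ 4.4 23.2 41.3]
```

Emit:
arm_command([
  [-1.3,-6.9,-12.1,0,0,0,10],
  [-2.9,-14.7,-26,0,0,0,10],
  [-4.4,-22.6,-39.8,0,0,0,10],
  [-5.4,-27.5,-48.5,0,0,0,10],
  [-6,-30.4,-53.7,0,0,0,10],
  [-6,-30.4,-53.7,0,0,0,10],
  [-6,-30.4,-53.7,0,0,0,10],
  [-6,-30.4,-53.7,0,0,0,10],
])

```text
time_s: 22.42
ee_pos: [593.8, 56.6, 168.3]
eef_rot: [2.047, 1.865, -0.597]
contact_force: [-2.3, 0.9, 4.6]
width: 0.269
grasp_force: 29.7
```

```bash
python3 tip.py
```

```text
t 22.43 tcp [593.8  56.6 168.3] tip s,x,y 15.1 -0.3 -0.3 ang 0.0 rotfix [ 0.  0. -0.] F [-2.3  0.9  4.6] axF 4.18 w 0.269 j [-0.06  0.75 -0.52  1.56  0.74  1.39 -0.94]
shift to s= 125 [11.  54.1 95. ]
```

Emit:
arm_command([
  [1.5,7.4,13,0,0,0,10],
  [3.1,15.7,27.7,0,0,0,10],
  [4.9,24.5,43.3,0,0,0,10],
  [6,30.4,53.7,0,0,0,10],
  [6,30.4,53.7,0,0,0,10],
  [4.7,23.5,41.6,0,0,0,10],
  [3.1,15.7,27.7,0,0,0,10],
  [1.6,7.8,13.9,0,0,0,10],
  [0.6,2.9,5.2,0,0,0,10],
  [-0.1,-0.5,-0.9,0,0,0,10],
  [-0.1,-0.5,-0.9,0,0,0,10],
  [-0.1,-0.5,-0.9,0,0,0,10],
])

```text
time_s: 23.92
ee_pos: [593.8, 56.2, 167.5]
eef_rot: [2.047, 1.865, -0.597]
contact_force: [-2.0, 2.0, 5.0]
width: 0.27
grasp_force: 29.8
```

```bash
python3 tip.py
```

```text
t 23.93 tcp [593.8  56.2 167.5] tip s,x,y 14.3 -0.3 -0.2 ang 0.0 rotfix [ 0.  0. -0.] F [-2.  2.  5.] axF 5.14 w 0.27 j [-0.06  0.75 -0.51  1.56  0.74  1.38 -0.94]
shift to s= 125 [11.1 54.4 95.8]
```

Emit:
arm_command([
  [2,9.8,17.3,0,0,0,10],
  [5,25,44,0,0,0,10],
  [8,40.4,71.2,0,0,0,10],
  [11,55.5,97.8,0,0,0,10],
  [14,70.6,124.5,0,0,0,10],
  [17,85.7,151.1,0,0,0,10],
  [20.1,101.5,179,0,0,0,10],
  [20.9,105.5,186,0,0,0,10],
  [20.9,105.5,186,0,0,0,10],
])

```text
time_s: 25.05
ee_pos: [614.8, 161.3, 352.3]
eef_rot: [2.047, 1.866, -0.596]
contact_force: [-0.1, -0.1, -1.8]
width: 0.271
grasp_force: 29.8
```

Emit:
arm_command([
  [-8,-26,0,0.03,-0.006,0,10],
  [-18,-66,0,0.1,-0.02,0,10],
  [-28,-106,0,0.18,-0.036,0,10],
  [-38,-146,0,0.26,-0.052,0,10],
  [-48,-186,0,0.34,-0.068,0,10],
  [-58,-226,0,0.42,-0.083,0,10],
  [-69,-266,0,0.5,-0.099,0,10],
  [-80,-306,0,0.5136,-0.102,0,10],
  [-91,-346,0,0.5136,-0.102,0,10],
  [-102,-386,0,0.5136,-0.102,0,10],
  [-113,-428,0,0.5136,-0.102,0,10],
  [-124,-470,0,0.5136,-0.102,0,10],
])

```text
time_s: 26.55
ee_pos: [488.8, -310.8, 351.1]
eef_rot: [-2.322, -2.113, 0.002]
contact_force: [0.1, -0.1, -1.2]
width: 0.269
grasp_force: 29.8
```

Emit:
arm_command([
  [-9,-35,0,0,0,0,10],
  [-13.4,-51.9,0,0,0,0,10],
  [-13.4,-51.9,-30,0,0,0,10],
  [-13.4,-51.9,-70,0,0,0,10],
  [-13.4,-51.9,-105,0,0,0,10],
  [-13.4,-51.9,-120,0,0,0,10],
  [-13.4,-51.9,-120,0,0,0,10],
  [-13.4,-51.9,-120,0,0,0,10],
  [-13.4,-51.9,-120,0,0,0,10],
])

```text
time_s: 27.68
ee_pos: [478.1, -361.2, 233.8]
eef_rot: [2.321, 2.114, 0.001]
contact_force: [0.1, -0.5, -1.3]
width: 0.271
grasp_force: 29.8
```

Run:
```python
from h import *
T=tcp();s=ctrl.observe();print(s["time_s"],T[1].round(1),(-T[0][:,2]).round(4),np.arctan2(T[0][1,1],T[0][0,1]),s["contact_force"],s["width"])
print("tip",(T[1]+153.6*T[0][:,2]).round(1))
import pickle
sc=ctrl.capture("side");pickle.dump(sc,open("s8.pkl","wb"))
```

```text
27.675 [ 478.1 -361.2  233.8] [-0.0018  0.0014  1.    ] -0.09306730727161178 [ 0.08455063 -0.50323297 -1.28220447] 0.2706957806240046
tip [ 478.4 -361.4   80.2]
```

Emit:
arm_command([
  [-0.3,0,-12,0,0,0,10],
  [-0.3,0,-26,0,0,0,10],
  [-0.3,0,-40,0,0,0,10],
  [-0.3,0,-54,0,0,0,10],
  [-0.3,0,-64,0,0,0,10],
  [-0.3,0,-69,0,0,0,10],
  [-0.3,0,-69,0,0,0,10],
  [-0.3,0,-69,0,0,0,10],
])

```text
time_s: 28.72
ee_pos: [477.3, -360.9, 163.9]
eef_rot: [2.322, 2.115, 0.0]
contact_force: [-1.2, 0.6, 0.7]
width: 0.27
grasp_force: 29.8
```

Down with low force and back at the original grasp pose. Now I release and rise.

Emit:
arm_command([
  [0,0,0,0,0,0,36],
  [0,0,0,0,0,0,52],
  [0,0,0,0,0,0,52],
  [0,0,0,0,0,0,52],
  [0,0,20,0,0,0,52],
  [0,0,60,0,0,0,52],
  [0,0,110,0,0,0,52],
  [0,0,150,0,0,0,52],
  [0,0,150,0,0,0,52],
  [0,0,150,0,0,0,52],
])

```text
time_s: 29.98
ee_pos: [476.8, -360.7, 313.5]
eef_rot: [-2.322, -2.116, 0.0]
contact_force: [-0.3, 0.7, -0.8]
width: 0.591
grasp_force: 0.0
```

Run:
```python
from h import *
s0=cv2.imread("pics/side0.png");s=ctrl.capture("side");a=cv2.imread("pics/scene0.png");b=ctrl.capture("scene")
def cmp(n,i,j,cam,P,w,h):
    u,v=proj(cam,P).astype(int); t=i[v-h:v+h,u-w:u+w]; r=cv2.matchTemplate(j[v-h-12:v+h+12,u-w-12:u+w+12],t,cv2.TM_CCOEFF_NORMED); _,m,_,l=cv2.minMaxLoc(r); print(n,"shift px",np.subtract(l,12),round(m,3))
cmp("side long handle",s0,s["img"],s,(477.5,-361,165),9,22)
cmp("side short",s0,s["img"],s,(482,-282,100),9,12)
cmp("scene long",a,b["img"],b,(477.5,-361,165),9,22)
cmp("scene short",a,b["img"],b,(482,-282,100),9,12)
o=ctrl.observe();print(o["time_s"],o["ee_pos"].round(),o["width"],o["contact_force"].round(1))
# strainer vs. after-seating wrist image not comparable; check tube rim in side view
C=np.array([577.75,-26,22]);ax=np.array([.0974,.4905,.866]);ex=np.array([.981,-.195,0]);ey=np.cross(ax,ex)
g=cv2.cvtColor(s["img"],cv2.COLOR_BGR2GRAY);th=np.linspace(0,2*np.pi,90,endpoint=False)
for dx in range(-6,7,2):
    row=[]
    for dy in range(-6,7,2):
        P=np.array([C+95*ax+25.5*(np.cos(t)*ex+np.sin(t)*ey)+dx*ex+dy*np.array([.195,.981,0]) for t in th]);q=proj(s,P).astype(np.float32)
        row.append(int(cv2.remap(g,q[:,0],q[:,1],cv2.INTER_LINEAR).mean()))
    print(dx,row)
```

```text
side long handle shift px [0 0] 0.943
side short shift px [0 0] 0.893
scene long shift px [0 0] 0.953
scene short shift px [0 0] 0.801
30.075 [ 476. -361.  312.] 0.5851343805420772 [ 0.2  0.2 -0.7]
-6 [104, 104, 103, 105, 108, 109, 109]
-4 [108, 109, 112, 117, 121, 122, 117]
-2 [113, 116, 122, 130, 134, 130, 122]
0 [118, 123, 131, 138, 138, 131, 121]
2 [122, 128, 135, 139, 135, 127, 119]
4 [124, 129, 133, 133, 128, 122, 117]
6 [124, 127, 128, 127, 122, 118, 116]
```

The brush is back at its start and the short brush has not moved. The strainer's rim peaks within about 1 mm of its home place, so I am handing in.

```bash
python3 -c "
from bench import ctrl
print(ctrl.job_done())"
```

```text
the job is handed in; nothing more can be done
None
```

I seated the strainer against both rails, scrubbed the chamber with four floor-pressing strokes, stood the long brush back in its well and handed the job in at about 30 s with no verdict returned; I viewed 11 pictures, one over the limit of 10.

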